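# Park the magnifier lamp and hang the mended cup on the drying peg

## Robot

A 7-joint arm with a two-finger parallel gripper is mounted at the origin on the work surface. World frame = base frame: x ahead of the robot, y to its left, z up, the work surface at z = 0. Lengths are in m, angles in rad, forces in N, time in s.
With the tool pointing down it reaches from about 0.425 to 0.95 m from the base axis. Payload 4.7 kg.
Tool frame: the origin (TCP) lies between the finger pads; the fingertips stand 25 mm ahead of it and the grasp point (between the pads) lies 6 mm ahead of it; z points along the fingers, y is the line along which they close (so a half turn about z gives the same grasp; the last joint's range is limited). The gripper opens to 85 mm and grips with 20 to 120 N. Pads are 22 mm wide; open, the fingers measure 114 mm over their backs; the gripper's body (76 mm by 85 mm) begins 54 mm behind the grasp point. The pads swing forward as they close: fully open they stand 13 mm farther back than shut.
Start: joints at [-1.334, 0.469, -0.049, 1.532, 0.024, 1.141, -0.082], TCP at [0.177, 0.651, 0.256] pointing down, gripper open.
Joint ranges: [-2.59, 2.59], [-0.33, 1.99], [-1.39, 1.29], [0.1, 2.45], [-1.04, 4.18], [0.21, 1.99], [-2.66, 2.66]. Speed limits (rad/s): [2.57, 2.57, 3.14, 3.14, 3.14, 3.14, 3.14].

## Interface

Orientations are given as a 3x3 rotation matrix whose columns are the frame's x, y, z axes.
In Python, from rig import * gives the robot as it stands. Calls block until the motion is done:
- movep(position, orientation): joint-space move of the TCP to a pose.
- move_l(position, attitude=None, feed=0.15, until_force=None): straight line of the TCP; attitude=None keeps the orientation; feed is the mean speed in m/s. With until_force (N) it stops when the force on the tool has changed by that much, and returns True; else False.
- move_joints(angles): joint-space move.
- command_gripper(opening, newtons=None): finger opening in m; newtons is the grip in N (None keeps the last); returns when the fingers have stopped.
- sleep(seconds).
- inverse_kinematics(position, orientation): joint angles nearest the present ones, or None.
- sense(): the state.
- camera(name): name is "side" or "top"; returns (picture, depth): 400x640x3 uint8, red, green, blue; 400x640 float32, m along the optical axis (not along the pixel's ray), 0 where there is no reading.
- camera_params(name): a dict with "K" (3x3 intrinsics, pixels), "position" and "rotation" of the camera in the world. Camera axes: x right, y down, z forward; pixel columns grow to the right and rows downward; lengths in m; the calibration is good to about 2 mm. A picture is of the moment at which its call begins. camera_params takes no time and is no camera call.
A pose or a line that the arm cannot do raises Unreachable and nothing moves.
- finish_job(): hands the job in; it is judged then, once.
The state is a dict: "time_s": time; "joint_pos": joint angles; "qd": joint speeds; "joint_efforts": joint torques, N m; "position": TCP position; "tcp_rot": TCP orientation; "wrist_force": force on the tool from outside, world axes, zero at the start; "ft_torque": the same for the moment, N m; "finger_gap": finger opening in m; "gripper_force": force on a finger pad.
Only numpy, scipy, OpenCV 4.12 (cv2) and the standard library are available. Lean on these libraries where they do the work, as an engineer would, in place of code of your own. Each camera call takes 0.05 s, during which the arm holds its last target. There are 200 camera calls.

## Task

The magnifier lamp is hanging over the drying peg: first push its arm clear, anticlockwise as seen from above, until it has pressed the sprung buffer of its parking stop fully in, without forcing it once the buffer is in. Then take the mended cup from its cradle and set it gently upside down on the drying peg, so that it hangs straight with its floor on the peg's top. Leave the jar, the tape and the bowl where they are.

Things in the scene. Friction and masses are not known exactly. Their poses are not given: they have to be found in the camera images.
- lamp: The magnifier lamp, fixed: round foot 124 mm across and 18 mm tall, post 22 mm (40 mm at the hinge on top), 222 mm tall. Origin: underside of the foot, on the hinge axis. A dark bracket, the parking stop, is clamped to the post at an angle that differs each time: the arm meets its buffer after turning 0.5 to 1.3 rad from its start, and 0.09 rad more presses it fully in.
- lamp_arm: Swing arm: a level white tube 18 mm in diameter, then a magnifier head 130 mm across, 20 mm thick. Origin: on the vertical hinge axis, at the tube's axis, 200 mm above the table; z up; the arm runs along its own -y, bare tube from 25 to 180 mm out. It parks by turning anticlockwise from above: first away from the robot, then towards +y. Collides with the hand, not with the post.
- lens (a point): Centre of the magnifier head, on the tube's axis 260 mm from the hinge axis. The hinge is stiff and stays where it is left: it turns at about 1.3 N m, that is 8 N pushing squarely on the tube 160 mm from the hinge.
- buffer (a joint): Travel in m of the stop's sprung rubber buffer (20 mm across): 0 free, 0.008 fully in, solid beyond. It stands at the arm's height, 90 mm from the hinge axis; the steel behind it reaches 105 mm out and 216 mm above the table. Its spring gives 3 N at first, 11 N fully in (felt on the tube 160 mm out: 2 to 6 N on top of the hinge's 8 N). The stiff hinge then holds the arm there.
- cup: Mended cup, green ceramic with a cream patch: cylinder 60 mm in diameter, 80 mm tall, foot narrowing to 50 mm over the last 12 mm, wall 4 mm, floor 6 mm, about 0.16 kg. Origin: centre of the underside of its foot; z runs from foot to open mouth. It starts lying level in its cradle, mouth pointing to the left (+y, give or take 0.4 rad), axis 48 mm above the table.
- cradle: The fixed cradle under the cup: 64 mm long (own x, along the cup), 44 mm wide (own y) and 22 mm tall, two cork rails on a white base. The cup's middle lies over its middle, overhanging 8 mm at each end and at each side. Origin: centre of its underside.
- peg: The drying peg, fixed: an upright wooden post 32 mm in diameter, its top edge bevelled 4 to 5 mm, on a round foot 96 mm across and 12 mm tall. The post's flat top is 97 mm above the table. Origin: centre of the underside of its foot, on the post's axis. With the cup hung on it the cup's rim is 23 mm and its foot 103 mm above the table.
- jar: Bystander, screw-lid jar: white, 60 mm across, 85 mm tall. Origin: centre of its underside.
- tape: Bystander, roll of tape lying flat: ring 84 mm across, 28 mm tall. Origin: centre of its underside.
- bowl: Bystander, small white bowl: 90 mm across its rim, 40 mm tall. Origin: centre of its underside.
Not all that is in view belongs to the job. What is meant by the cup is not orange, pink or red, and is the smaller of those in its own colour.

How it is judged:
By the outcome, as a careful person would: the job done as asked, in the order asked, and still so for the second after the job is handed in, with the robot touching nothing.
It also fails if it takes over 72 s, if anything falls off the work surface, if the arm or the gripper's body presses on something with over 40 N, if the wrist force passes 120 N, or if a joint passes its speed limit or range.

## Working session

There is one attempt and no reset: what is moved stays moved. The work goes in short steps, each a Python script; the robot and the scene stay as the last script left them, time stands still between calls to the robot, and variables do not carry over. Pictures are saved under pics/ and viewed, at most 10 in all, crops included, and the job is handed in when it is done.

```bash
mkdir -p pics; ls; python3 - <<'E'
from rig import *
import cv2,numpy as np
for n in ("side","top"):
    p,d=camera(n); cv2.imwrite(f"pics/{n}0.png",p[:,:,::-1]); np.savez(f"pics/{n}0.npz",p=p,d=d)
    c=camera_params(n); print(n,c["K"],c["position"],c["rotation"])
s=sense(); print(s["time_s"],s["tcp_rot"],s["wrist_force"])
E
```

```text
pics
side [[405.03966835   0.         318.81723021]
 [  0.         405.03966835 201.62285899]
 [  0.           0.           1.        ]] [-0.02974801 -0.6892047   0.87111836] [[ 0.71440362 -0.49145228  0.49809852]
 [-0.69953904 -0.48481934  0.52497175]
 [-0.01651077 -0.72348108 -0.69014674]]
top [[368.42076607   0.         317.1960006 ]
 [  0.         368.42076607 202.77795078]
 [  0.           0.           1.        ]] [ 0.41816179 -0.13426603  1.05389327] [[-0.0019718  -0.9952906   0.09691613]
 [-0.99997631  0.00260164  0.00637279]
 [-0.00659492 -0.09690126 -0.99527215]]
0.1 [[-9.64903631e-01  2.62603891e-01 -4.22379490e-04]
 [ 2.62604227e-01  9.64902094e-01 -1.72332446e-03]
 [-4.49968551e-05 -1.77376067e-03 -9.99998426e-01]] [ 0.13871039 -0.5308143  -0.03971574]
```

View pics/side0.png

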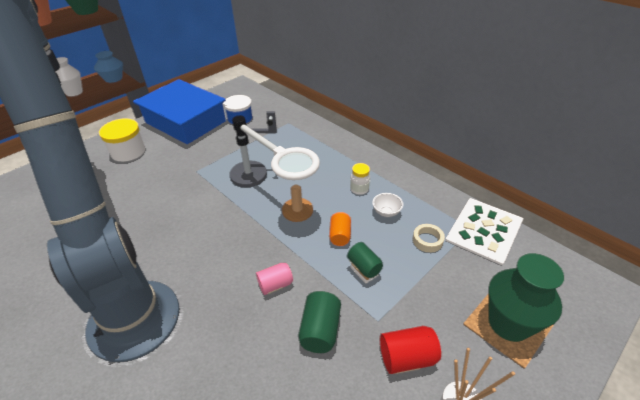

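View pics/top0.png

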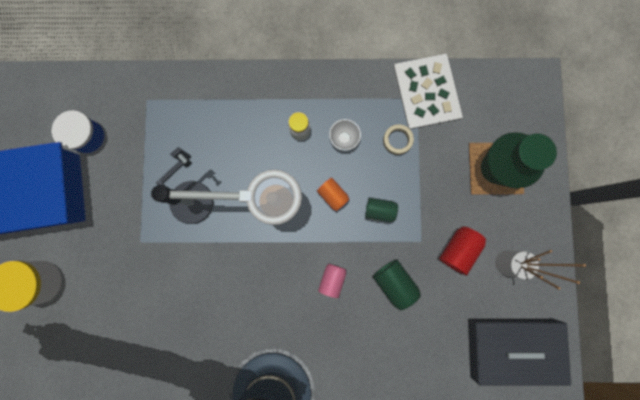

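Candidates for the cup: the small green one on the cradle (side 365,260; top 381,210), the large green one (side 320,322; top 397,285), the green vase (side 523,300), and orange (340,229), pink (275,279) and red (410,348). By the description it is the small green one. Next I measure and check a crop.

```bash
cat > h.py <<'E'
import numpy as np, cv2
from rig import *
def ray(n,uv):
    c=camera_params(n); d=np.linalg.inv(c["K"])@np.array([uv[0],uv[1],1.]); return np.array(c["position"]),np.array(c["rotation"])@d
def onz(n,uv,z):
    p,d=ray(n,uv); return p+d*(z-p[2])/d[2]
def tri(a,b):
    p,d=ray("side",a); q,e=ray("top",b)
    s,t=np.linalg.lstsq(np.c_[d,-e],q-p,rcond=None)[0]; P,Q=p+s*d,q+t*e
    return (P+Q)/2, np.linalg.norm(P-Q)
def blobs(mask,amin=60):
    n,l,s,c=cv2.connectedComponentsWithStats(mask.astype(np.uint8))
    return [(l==i,s[i],c[i]) for i in range(1,n) if s[i][4]>=amin]
def cloud(n,d):
    c=camera_params(n); v,u=np.mgrid[0:400,0:640]; K=c["K"]
    X=np.stack([(u-K[0,2])/K[0,0]*d,(v-K[1,2])/K[1,1]*d,d],-1)
    return X@np.array(c["rotation"]).T+np.array(c["position"])
E
python3 - <<'E'
from h import *
np.set_printoptions(precision=4,suppress=True)
for n in ("side","top"):
    f=np.load(f"pics/{n}0.npz"); p,d=f["p"],f["d"]; hsv=cv2.cvtColor(p,cv2.COLOR_RGB2HSV); W=cloud(n,d)
    H,S,V=[hsv[...,i].astype(int) for i in range(3)]
    print(n,"depth valid",(d>0).mean())
    for m,s,c in blobs((H>60)&(H<90)&(S>110)&(V>20),100):
        r=cv2.minAreaRect(np.argwhere(m)[:,::-1].astype(np.float32)); w=W[m&(d>0)]
        print("green",s,c,r,"P",onz(n,r[0],.048),"cloud med",np.median(w,0),"zmax",np.percentile(w[:,2],98))
    # lamp: pixels by height band 0.19-0.225
    L=(W[...,2]>.185)&(W[...,2]<.235)&(d>0)&(W[...,1]>-.2)&(W[...,1]<.35)&(W[...,0]>.35)&(W[...,0]<.8)
    br=L&(V>140); dk=L&(V<70)
    for nm,mm in (("bright",br),("dark",dk)):
        for m,s,c in blobs(mm,15):
            w=W[m]; print(nm,s,c,"med",np.median(w,0),"min",w.min(0),"max",w.max(0))
    if n=="side": cv2.imwrite("pics/crop_cup.png",cv2.resize(p[200:380,220:460,::-1],None,fx=3,fy=3,interpolation=cv2.INTER_CUBIC))
E
```

```text
side depth valid 0.99600390625
green [ 66   0  31  14 293] [82.942   5.3891] ((81.0, 6.5), (13.0, 30.0), 90.0) P [0.7524 2.2104 0.048 ] cloud med [0.4866 1.2063 0.3355] zmax 0.36123688378805147
green [349 243  33  34 650] [364.82   259.5831] ((365.0000305175781, 259.5000305175781), (34.64822769165039, 20.50609588623047), 45.0) P [ 0.4973 -0.3002  0.048 ] cloud med [ 0.4834 -0.3104  0.0708] zmax 0.07905392224806858
green [ 490  254   73   87 4685] [525.5633 297.3279] ((526.0, 297.0), (86.0, 72.0), 90.0) P [ 0.6786 -0.639   0.048 ] cloud med [ 0.5828 -0.6457  0.1497] zmax 0.21146428265473874
green [ 300  292   40   60 1835] [319.6856 321.776 ] ((319.37841796875, 321.729736328125), (35.18138122558594, 59.84123229980469), 9.462322235107422) P [ 0.2917 -0.3433  0.048 ] cloud med [ 0.2819 -0.3539  0.0752] zmax 0.0842424063508485
bright [ 241  125   78   55 1538] [288.5832 158.8127] med [ 0.5131 -0.0173  0.2043] min [ 0.4499 -0.0905  0.1915] max [0.5773 0.2149 0.2148]
dark [267 114   8  12  44] [270.6591 119.8182] med [0.5976 0.1799 0.2012] min [0.5859 0.1707 0.1852] max [0.6253 0.2062 0.21
[... 461 characters left out ...]
66406, 286.5542907714844), (40.96576690673828, 27.377779006958008), 47.72631072998047) P [ 0.29   -0.3457  0.048 ] cloud med [ 0.2863 -0.3445  0.0808] zmax 0.08646637026969911
bright [ 171  169  131   56 2830] [263.3894 195.9445] med [ 0.5191 -0.0169  0.2067] min [ 0.452  -0.0911  0.1984] max [0.5811 0.21   0.2154]
dark [174 150  11   9  39] [179.1282 153.4103] med [0.6196 0.1933 0.2091] min [0.6092 0.1882 0.187 ] max [0.6253 0.2045 0.2173]
dark [184 160   7   7  26] [187.2308 163.3462] med [0.5938 0.1748 0.2078] min [0.5883 0.1697 0.1997] max [0.602  0.1834 0.2133]
dark [152 185  20  17 252] [160.9167 193.377 ] med [0.5223 0.2273 0.2219] min [0.5044 0.2117 0.1886] max [0.5411 0.2484 0.2261]
```

View pics/crop_cup.png

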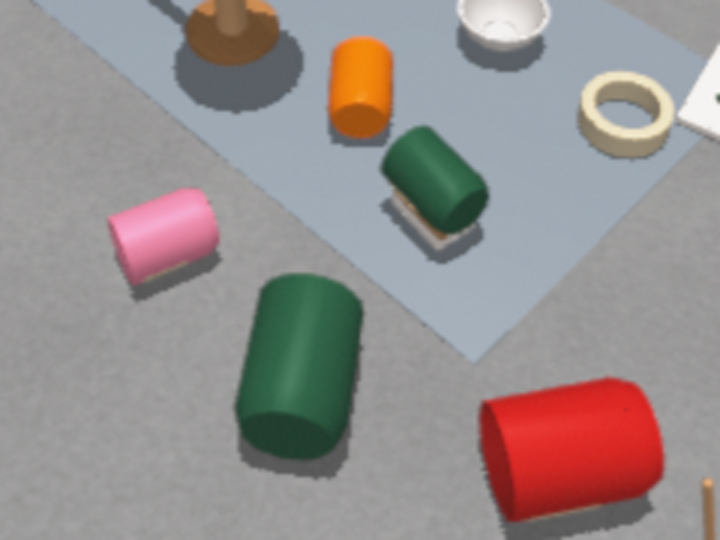

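The crop shows the small green cup on its cork/white cradle with its foot facing us (crop 465,205) and its mouth to the upper left (+y), so the choice is confirmed. Now the lamp push: approach the tube and make contact.

```bash
cat >> h.py <<'E'
HG=np.array([.520,.228])
def lamp_pose(th,off,z=.2,r=.16):
    u=np.array([np.sin(th),-np.cos(th)]); t=np.array([np.cos(th),np.sin(th)])
    R=np.array([[-t[0],-u[0],0],[-t[1],-u[1],0],[0,0,-1.]])
    return np.r_[HG+r*u-off*t,z],R
def tang(th): return -float(np.dot(sense()["wrist_force"][:2],[np.cos(th),np.sin(th)]))
E
python3 - <<'E'
from h import *
command_gripper(0.0,30)
s=sense(); p=np.array(s["position"]); move_l([p[0],p[1],.36],feed=.2)
P,R=lamp_pose(0,.055,.34); movep(P,R)
P,R=lamp_pose(0,.055,.2); move_l(P,feed=.12)
f0=tang(0); print(sense()["time_s"],sense()["wrist_force"],f0)
P,_=lamp_pose(0,.0,.2); print(move_l(P,feed=.03,until_force=4))
s=sense(); print(s["time_s"],s["position"],"off",.52-s["position"][0],s["wrist_force"],inverse_kinematics(*lamp_pose(1.2,.02)) is not None)
E
```

```text
5.1667 [-0.45706926  0.06091465 -0.47507455] 0.4570692637050278
True
6.3167 [0.49941373 0.06791373 0.19935245] off 0.020586265388482572 [0.08351468 0.81046231 0.22960968] True
```

```bash
python3 - <<'E'
from h import *
th=0.0
while th<.5:
    th+=.05; P,R=lamp_pose(th,.0205); move_l(P,R,feed=.06)
    s=sense(); q=np.array(s["position"])-P; print(round(th,3),"F",round(tang(th),2),"t",s["time_s"],"lag mm",np.round(1e3*(q[0]*np.cos(th)+q[1]*np.sin(th)),2))
E
```

```text
0.05 F 4.43 t 6.6167 lag mm -1.7
0.1 F 4.76 t 6.9 lag mm -1.25
0.15 F 5.35 t 7.1833 lag mm -0.88
0.2 F 4.53 t 7.4667 lag mm -0.61
0.25 F 2.92 t 7.75 lag mm -0.41
0.3 F 4.35 t 8.0333 lag mm -0.26
0.35 F 5.15 t 8.3167 lag mm -0.17
0.4 F 4.7 t 8.6 lag mm -0.11
0.45 F 4.98 t 8.8833 lag mm -0.13
0.5 F 4.55 t 9.1667 lag mm -0.11
0.55 F 5.05 t 9.45 lag mm -0.16
```

```bash
python3 - <<'E'
from h import *
th=.55
while th<1.5:
    th+=.015; P,R=lamp_pose(th,.0205); f=tang(th); hit=move_l(P,R,feed=.025,until_force=max(5,18.5-f))
    s=sense(); q=np.array(s["position"])-P; f2=tang(th); print(round(th,3),hit,"F",round(f2,2),"t",round(s["time_s"],2),"lag",np.round(1e3*(q[0]*np.cos(th)+q[1]*np.sin(th)),2))
    if hit or f2>15: break
    if th>1.0: print("check"); break
E
```

```text
0.565 False F 6.55 t 9.7 lag -0.91
0.58 False F 6.17 t 9.95 lag -1.1
0.595 False F 5.81 t 10.2 lag -1.17
0.61 False F 6.47 t 10.45 lag -1.19
0.625 False F 7.19 t 10.7 lag -1.26
0.64 False F 6.21 t 10.95 lag -1.3
0.655 False F 7.05 t 11.2 lag -1.35
0.67 False F 6.75 t 11.45 lag -1.39
0.685 False F 6.19 t 11.7 lag -1.43
0.7 False F 6.68 t 11.95 lag -1.51
0.715 False F 6.28 t 12.2 lag -1.53
0.73 False F 6.04 t 12.45 lag -1.59
0.745 False F 7.57 t 12.7 lag -1.64
0.76 False F 7.24 t 12.95 lag -1.71
0.775 False F 5.87 t 13.2 lag -1.78
0.79 False F 6.41 t 13.45 lag -1.81
0.805 False F 7.1 t 13.7 lag -1.91
0.82 False F 6.72 t 13.95 lag -2.0
0.835 False F 7.37 t 14.2 lag -2.42
0.85 False F 8.62 t 14.45 lag -3.03
0.865 False F 9.98 t 14.7 lag -3.45
0.88 False F 10.17 t 14.95 lag -3.85
0.895 False F 11.43 t 15.2 lag -4.3
0.91 False F 11.41 t 15.45 lag -4.7
0.925 False F 13.53 t 15.7 lag -5.12
0.94 False F 14.41 t 15.95 lag -5.93
0.955 False F 18.72 t 16.2 lag -7.97
```

Solid contact: the force jumped to 18.7 N and the arm stopped advancing, about 0.09 rad after the buffer was first met. Back off and look.

```bash
python3 - <<'E'
from h import *
np.set_printoptions(precision=4,suppress=True)
th=.905; P,R=lamp_pose(th,.07); move_l(P,feed=.15); P[2]=.33; move_l(P,feed=.25)
P,R=lamp_pose(0,.0,.33); 
command_gripper(.085)
movep([.43,-.12,.36],R)
for n in ("side","top"):
    p,d=camera(n); cv2.imwrite(f"pics/{n}1.png",p[:,:,::-1]); np.savez(f"pics/{n}1.npz",p=p,d=d)
    W=cloud(n,d); V=p.max(2)
    L=(W[...,2]>.185)&(W[...,2]<.225)&(W[...,1]<.35)&(W[...,0]>.5)&(W[...,0]<.85)&(V>130)
    for m,s,c in blobs(L,100):
        w=W[m]; far=w[np.linalg.norm(w[:,:2]-HG,axis=1)>.2]; tb=w[(np.linalg.norm(w[:,:2]-HG,axis=1)<.17)]
        cc,r=cv2.minEnclosingCircle(far[:,:2].astype(np.float32)); v=np.array(cc)-HG
        print(n,"lens",cc,r,"th",np.arctan2(v[0],-v[1]),"dist",np.hypot(*v))
print(sense()["time_s"])
E
```

```text
side lens (0.7160403728485107, 0.06152473762631416) 0.0642269030213356 th 0.866773473336459 dist 0.2571883371558101
side lens (0.0, 0.0) 0.0 th -1.15757910844637 dist 0.5677886930892513
top lens (0.7201874852180481, 0.061271782964468) 0.06515751034021378 th 0.8763372590493207 dist 0.26052509973853516
19.3083
```

View pics/side1.png

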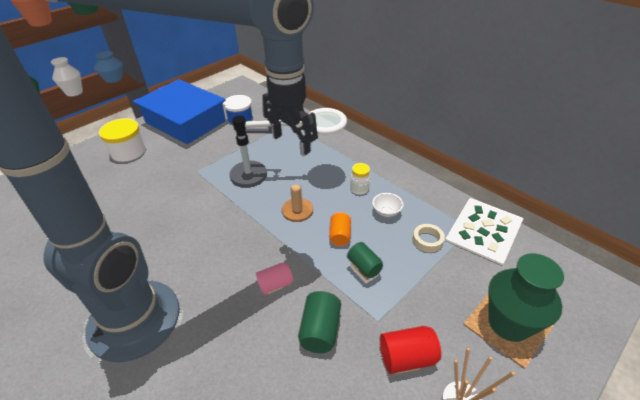

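View pics/top1.png

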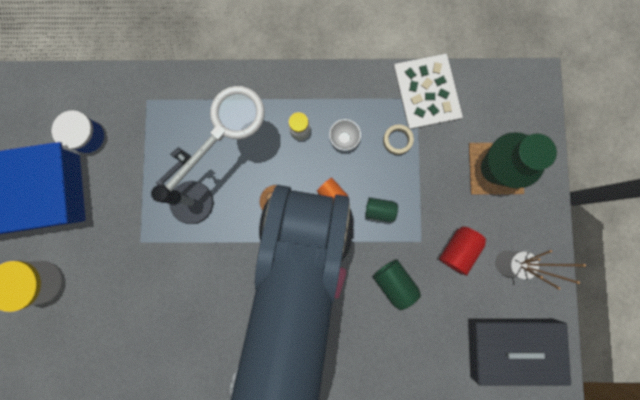

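Lamp parked: lens at side (326,120), top (237,112), peg uncovered at side (297,197). Now measure the cup and peg and check reachability.

```bash
python3 - <<'E'
from h import *
np.set_printoptions(precision=4,suppress=True)
for n,roi in (("side",(335,235,60,60)),("top",(355,190,55,42))):
  for k in (0,1):
    f=np.load(f"pics/{n}{k}.npz"); p,d=f["p"],f["d"]; W=cloud(n,d); q=p.astype(int)
    M=np.zeros(d.shape,bool); x,y,w,h=roi; M[y:y+h,x:x+w]=1
    g=M&(q[...,1]>q[...,0]*1.5)&(q[...,1]>q[...,2]*1.12)&(W[...,2]>.03)
    m,s,c=max(blobs(g,50),key=lambda b:b[1][4])
    r=cv2.minAreaRect(np.argwhere(m)[:,::-1].astype(np.float32)); b=cv2.boxPoints(r)
    e=[np.linalg.norm(b[1]-b[0]),np.linalg.norm(b[2]-b[1])]; i=int(np.argmax(e)); v=b[i+1]-b[i]; C=np.array(r[0])
    A,B=onz(n,C-v/2,.048),onz(n,C+v/2,.048); a=A-B; a=a if a[1]>0 else -a
    w=W[m]; t=w[w[:,2]>.072]; cv=np.cov(t[:,:2].T); ev=np.linalg.eigh(cv)[1][:,1]; ev=ev*np.sign(ev[1])
    print(n,k,s[4],r,"ctr@.048",onz(n,C,.048),"len",np.linalg.norm(a),"psi",np.arctan2(a[0],a[1]),"crest ctr",t.mean(0),"psi",np.arctan2(*ev),"zmax",np.percentile(w[:,2],99), "ylim",np.percentile(w,[1,99],axis=0))
    globals()[n+"C"]=C
print("tri",tri(sideC,topC))
f=np.load("pics/side1.npz"); p,d=f["p"],f["d"]; W=cloud("side",d)
g=(W[...,2]>.03)&(W[...,2]<.12)&(W[...,0]>.4)&(W[...,0]<.65)&(W[...,1]>-.13)&(W[...,1]<.07)
for m,s,c in blobs(g,50):
    w=W[m]; t=w[w[:,2]>.0945]; print("peg",s,c,"zmax",w[:,2].max(),"top n",len(t),t.mean(0),t.min(0),t.max(0)); 
    r=[np.ptp(np.where(m)[1][np.where(m)[0]==v]) for v in range(s[1],s[1]+s[3])]; print(r)
E
```

```text
side 0 712 ((364.5, 259.5), (35.35533905029297, 21.21320343017578), 45.0) ctr@.048 [ 0.4964 -0.2993  0.048 ] len 0.09941595683702563 psi 0.1615117467319016 crest ctr [ 0.4903 -0.304   0.0806] psi 0.8666001755093965 zmax 0.07978447770965529 ylim [[ 0.4622 -0.3427  0.0337]
 [ 0.5152 -0.2636  0.0798]]
side 1 717 ((364.75, 259.75), (36.06244659423828, 21.21320343017578), 45.0) ctr@.048 [ 0.4963 -0.3003  0.048 ] len 0.1012911928496658 psi 0.16151174673190094 crest ctr [ 0.4905 -0.3047  0.0807] psi 0.866264138843971 zmax 0.07927670024225801 ylim [[ 0.4628 -0.3429  0.0341]
 [ 0.5158 -0.2628  0.0793]]
top 0 455 ((381.90997314453125, 209.62997436523438), (28.284273147583008, 18.243356704711914), 8.13010311126709) ctr@.048 [ 0.4968 -0.3048  0.048 ] len 0.07710002209541983 psi 0.14528819228745365 crest ctr [ 0.4968 -0.2994  0.0791] psi 0.05721916658230434 zmax 0.08167080746497317 ylim [[ 0.4701 -0.337   0.0639]
 [ 0.5211 -0.2633  0.0817]]
top 1 494 ((381.94598388671875, 209.8243408203125), (28.44102668762207, 18.41268539428711), 9.462322235107422) ctr@.048 [ 0.4963 -0.3049  0.048 ] len 0.07749680086018454 psi 0.1687357476813598 crest ctr [ 0.4977 -0.3001  0.0764] psi 0.16351751131292344 zmax 0.08169724372147025 ylim [[ 0.4701 -0.3376  0.0605]
 [ 0.5209 -0.263   0.0817]]
tri (array([ 0.4948, -0.3031,  0.0523]), np.float64(0.003017732213654447))
peg [290 184  12  24 227] [295.6564 195.3744] zmax 0.10091341472208792 top n 44 [ 0.5233 -0.0093  0.0969] [ 0.5097 -0.024   0.0945] [0.5357 0.0055 0.1009]
[np.int64(1), np.int64(6), np.int64(8), np.int64(10), np.int64(10), np.int64(10), np.int64(10), np.int64(10), np.int64(9), np.int64(9), np.int64(9), np.int64(10), np.int64(10), np.int64(10), np.int64(10), np.int64(10), np.int64(10), np.int64(10), np.int64(10), np.int64(10), np.int64(9), np.int64(8), np.int64(6), np.int64(0)]
```

```bash
cat >> h.py <<'E'
from scipy.spatial.transform import Rotation as Ro
C0=np.array([.4958,-.3015,.048]); PSI=.155; M=np.array([np.sin(PSI),np.cos(PSI),0]); Z=np.array([0,0,1.])
def pick(a,flip,back=0,gz=.028):
    z=-Z*np.cos(a)+M*np.sin(a); y=np.cross(M,Z)*flip; R=np.c_[np.cross(y,z),y,z]
    return C0+M*(gz-.040)*-1*-1-(.003+back)*z if False else C0+M*(gz-.040)-(.003+back)*z, R
def place(a,flip,beta,foot,gz=.028):
    """foot = world position of cup's foot centre when mouth-down"""
    P,R=pick(a,flip,gz=gz); Q=(Ro.from_rotvec(Z*beta)*Ro.from_rotvec(np.cross(M,-Z)*np.pi/2)).as_matrix()
    return foot+Q@(P-(C0-.04*M)), Q@R
E
sed -i 's/C0+M\*(gz-.040)\*-1\*-1-(.003+back)\*z if False else //' h.py
python3 - <<'E'
from h import *
np.set_printoptions(precision=2,suppress=True,linewidth=150)
ik=inverse_kinematics
q0=np.array(sense()["joint_pos"]); print(q0)
pg=np.array([.523,-.009,.103])
for a in np.radians([15,25,35,45,55,65]):
  for fl in (1,-1):
    g=ik(*pick(a,fl)); b=ik(*pick(a,fl,.1))
    if g is None or b is None: continue
    for be in np.arange(-180,180,15):
        r=ik(*place(a,fl,np.radians(be),pg)); u=ik(*place(a,fl,np.radians(be),pg+[0,0,.1])); 
        if r is None or u is None: continue
        h=place(a,fl,np.radians(be),pg)[1][:,2]
        print(round(np.degrees(a)),fl,be,"h",h,"pick",g,"place",r,"dj",round(np.abs(r-g).max(),2),round(np.abs(u-r).max(),2),round(np.abs(g-b).max(),2))
E
```

```text
[-0.36 -0.02  0.53  1.92  0.01  1.24  1.74]
15 1 -180 h [ 0.15  0.95 -0.26] pick [ 0.17  0.71  0.62  1.87 -0.77  0.98  1.08] place [ 0.78  0.92 -0.43  1.97 -1.01  1.14 -2.01] dj 3.09 0.21 0.19
15 1 -165 h [-0.1   0.96 -0.26] pick [ 0.17  0.71  0.62  1.87 -0.77  0.98  1.08] place [ 0.44  0.91 -0.05  1.83 -0.98  1.49 -1.94] dj 3.02 0.17 0.19
15 1 -150 h [-0.35  0.9  -0.26] pick [ 0.17  0.71  0.62  1.87 -0.77  0.98  1.08] place [-0.01  1.04  0.52  1.71 -1.04  1.92 -1.7 ] dj 2.78 0.21 0.19
15 1 -135 h [-0.57  0.78 -0.26] pick [ 0.17  0.71  0.62  1.87 -0.77  0.98  1.08] place [ 0.05  1.03  0.33  1.58 -0.8   1.9  -1.75] dj 2.83 0.19 0.19
15 1 -120 h [-0.75  0.61 -0.26] pick [ 0.17  0.71  0.62  1.87 -0.77  0.98  1.08] place [ 0.1   1.04  0.14  1.47 -0.56  1.92 -1.79] dj 2.87 0.19 0.19
15 1 -45 h [-0.78 -0.57 -0.26] pick [ 0.17  0.71  0.62  1.87 -0.77  0.98  1.08] place [-0.46  1.07  0.34  1.47  0.24  1.83 -1.12] dj 2.2 0.14 0.19
15 1 -30 h [-0.61 -0.75 -0.26] pick [ 0.17  0.71  0.62  1.87 -0.77  0.98  1.08] place [-0.47  1.01  0.19  1.57  0.46  1.74 -1.16] dj 2.24 0.15 0.19
15 1 -15 h [-0.3
[... 28230 characters left out ...]
3  1.    0.33  1.57 -0.95  1.71 -1.88] place [ 0.26  0.48 -0.62  2.23  1.28  0.65  2.65] dj 4.53 4.9 0.23
65 -1 120 h [ 0.39  0.15 -0.91] pick [ 0.63  1.    0.33  1.57 -0.95  1.71 -1.88] place [ 0.83  0.6  -1.01  2.26  1.34  0.34 -2.43] dj 2.29 2.15 0.23
65 -1 135 h [ 0.34  0.25 -0.91] pick [ 0.63  1.    0.33  1.57 -0.95  1.71 -1.88] place [ 0.28  0.41 -0.23  2.25 -0.9   0.24  0.  ] dj 1.88 0.88 0.23
65 -1 150 h [ 0.27  0.33 -0.91] pick [ 0.63  1.    0.33  1.57 -0.95  1.71 -1.88] place [ 0.17  0.43 -0.05  2.2  -0.94  0.44  0.3 ] dj 2.18 0.68 0.23
65 -1 165 h [ 0.17  0.39 -0.91] pick [ 0.63  1.    0.33  1.57 -0.95  1.71 -1.88] place [-0.1   0.48  0.33  2.15 -1.01  0.69  0.62] dj 2.5 0.29 0.23
```

```bash
python3 - <<'E'
from h import *
np.set_printoptions(precision=4,suppress=True)
A=np.radians(35)
movep(*pick(A,-1,.3)); print(sense()["joint_pos"],sense()["time_s"])
for n in ("side","top"):
    p,d=camera(n); np.savez(f"pics/{n}2.npz",p=p,d=d); cv2.imwrite(f"pics/{n}2.png",p[:,:,::-1]); W=cloud(n,d); hsv=cv2.cvtColor(p,cv2.COLOR_RGB2HSV)
    g=(W[...,2]>.085)&(W[...,2]<.11)&(abs(W[...,0]-.52)<.06)&(abs(W[...,1])<.06)
    for m,s,c in blobs(g,10): w=W[m]; t=w[w[:,2]>.094]; print(n,"peg top",s,c,t.mean(0),t.min(0),t.max(0),"at z",onz(n,c,.097))
    f=(abs(W[...,2]-.012)<.006)&(hsv[...,0]<20)&(hsv[...,1]>90)&(abs(W[...,0]-.52)<.08)&(abs(W[...,1])<.08)
    for m,s,c in blobs(f,30):
        w=W[m]; cc,r=cv2.minEnclosingCircle(w[:,:2].astype(np.float32)); print(n,"foot",cc,r)
    globals()[n]=[b[2] for b in blobs(g,10)][0] if blobs(g,10) else None
if side is not None and top is not None: print("tri",tri(side,top))
E
```

```text
[ 0.4469  0.8052  0.9124  1.2781 -0.8579  1.9126 -1.9735] 22.4167
side peg top [290 184  11  10  85] [295.0353 188.7176] [ 0.5229 -0.0087  0.0963] [ 0.5084 -0.0226  0.094 ] [0.5358 0.0041 0.0987] at z [ 0.5186 -0.0134  0.097 ]
side foot (0.5218449234962463, -0.008250812999904156) 0.04820244386792183
top peg top [267 192  12  12 117] [272.3248 197.4615] [ 0.5264 -0.0102  0.0973] [ 0.5136 -0.0254  0.0941] [0.5403 0.0036 0.1007] at z [ 0.5256 -0.0108  0.097 ]
top foot (0.5253326296806335, -0.009551459923386574) 0.04522904381155968
tri (array([ 0.5249, -0.0087,  0.0902]), np.float64(0.003867553108525743))
```

```bash
python3 - <<'E'
from h import *
np.set_printoptions(precision=4,suppress=True)
A=np.radians(35)
move_l(pick(A,-1,.1)[0],feed=.2); hit=move_l(pick(A,-1,0)[0],feed=.07,until_force=6); s=sense(); print(hit,s["position"],pick(A,-1)[0],s["wrist_force"])
if not hit:
    p,d=camera("side"); cv2.imwrite("pics/crop2.png",cv2.resize(p[180:340,280:480,::-1],None,fx=3,fy=3))
    command_gripper(.04,30); s=sense(); print(s["finger_gap"],s["gripper_force"],s["wrist_force"],s["time_s"])
    P=np.array(s["position"]); hit=move_l(P+[0,0,.04],feed=.05); s=sense(); print(s["finger_gap"],s["wrist_force"])
    for n in ("side","top"):
        p,d=camera(n); np.savez(f"pics/{n}3.npz",p=p,d=d); cv2.imwrite(f"pics/{n}3.png",p[:,:,::-1])
    p=np.load("pics/side3.npz")["p"]; a=cv2.imread("pics/crop2.png"); cv2.imwrite("pics/cmp3.png",cv2.resize(np.hstack([a,cv2.resize(p[180:340,280:480,::-1],None,fx=3,fy=3)]),(800,320)))
E
```

```text
False [ 0.4937 -0.3155  0.0508] [ 0.4937 -0.3151  0.0505] [ 0.2145 -1.0587  0.3619]
0.060402470407262265 32.562722750008106 [ 2.1115 -2.0094  3.2379] 25.6417
0.06017506285304925 [ 0.372   0.0131 -0.9936]
```

View pics/cmp3.png

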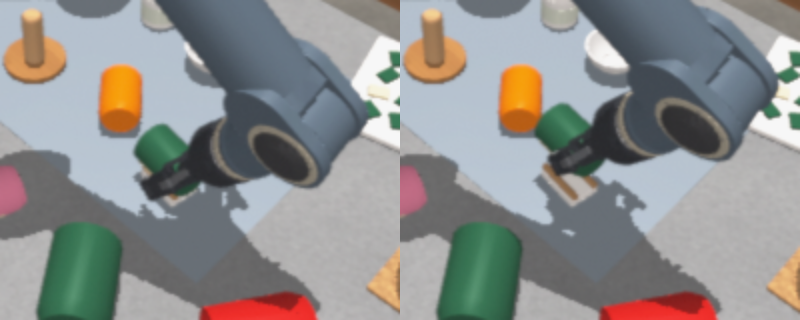

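Left half: the gripper straddles the cup on the cradle (crop 165,170). Right half: the cup is clear of the cradle, held level. Carry it over to above the peg.

```bash
python3 - <<'E'
from h import *
np.set_printoptions(precision=4,suppress=True)
A=np.radians(35); PG=np.array([.5245,-.0093,0])
P=np.array(sense()["position"])
for z in (.36,.32,.28):
    try: move_l([P[0]-.01,P[1]+.05,z],feed=.2); break
    except Unreachable: print("no",z)
b=np.pi
for dz in (.22,.18,.14):
    T=place(A,-1,b,PG+[0,0,.103+dz])
    if inverse_kinematics(*T) is not None: print("dz",dz); movep(*T); break
s=sense(); print(s["position"],T[0],s["joint_pos"],s["finger_gap"],s["time_s"])
move_l(place(A,-1,b,PG+[0,0,.103+.10])[0],feed=.15)
for n in ("side","top"):
    p,d=camera(n); np.savez(f"pics/{n}4.npz",p=p,d=d); cv2.imwrite(f"pics/{n}4.png",p[:,:,::-1])
a=[cv2.resize(np.load(f"pics/{n}4.npz")["p"][r[1]:r[1]+150,r[0]:r[0]+200,::-1],(600,450))for n,r in(("side",(200,100)),("top",(180,110)))]
cv2.imwrite("pics/cmp4.png",cv2.resize(np.hstack(a),(800,300)))
print(sense()["time_s"])
E
```

```text
dz 0.22
[ 0.5242 -0.012   0.2967] [ 0.5241 -0.0117  0.2967] [ 0.0921  0.3532  0.3588  1.9467 -1.0361  1.431   0.7719] 0.05999215082409792 30.7583
31.8083
```

View pics/cmp4.png

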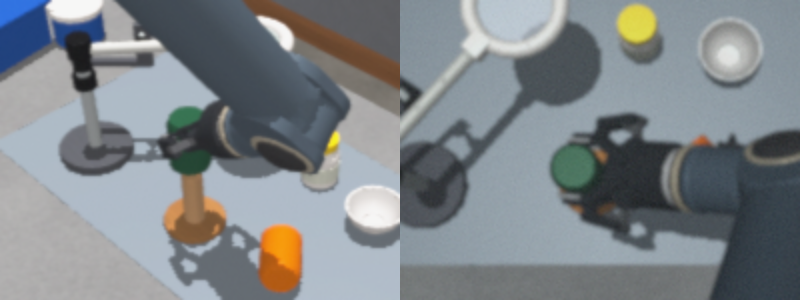

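Side crop: the cup hangs mouth down over the peg (190,140). Top crop: its foot disc is at (576,168), over the peg. Measure foot centre and tilt.

```bash
python3 - <<'E'
from h import *
np.set_printoptions(precision=4,suppress=True)
for n in ("side","top"):
    f=np.load(f"pics/{n}4.npz"); p,d=f["p"].astype(int),f["d"]; W=cloud(n,d)
    g=(p[...,1]>p[...,0]*1.3)&(p[...,1]>p[...,2]*1.08)&(abs(W[...,0]-.52)<.08)&(abs(W[...,1])<.08)
    t=g&(W[...,2]>.196)
    for m,s,c in blobs(t,30):
        w=W[m]; cc,r=cv2.minEnclosingCircle(w[:,:2].astype(np.float32)); a=np.linalg.lstsq(np.c_[w[:,:2]-w[:,:2].mean(0),np.ones(len(w))],w[:,2],rcond=None)[0]
        print(n,"foot disc",s,"circle",cc,r,"z",np.median(w[:,2]),"slope",a[:2],"ray@.203",onz(n,c,.203))
    if n=="side":
        m,s,c=max(blobs(g,50),key=lambda b:b[1][4]); w=W[m]; print("side all n",len(w),"z",w[:,2].min(),w[:,2].max())
        # axis tilt: mean of xy of visible wall vs height
        for lo in (.13,.145,.16,.175): q=w[(w[:,2]>lo)&(w[:,2]<lo+.015)]; print(lo,len(q),q.mean(0) if len(q) else "")
E
```

```text
side foot disc [284 153  17  13 144] circle (0.5156457424163818, -0.03512006998062134) 0.0511997751891613 z 0.20207587258225024 slope [-0.046  -0.4363] ray@.203 [ 0.5192 -0.0074  0.203 ]
side all n 174 z 0.12368044283197743 0.21363451808795486
0.13 76 [ 0.5087 -0.0285  0.1377]
0.145 57 [ 0.5097 -0.0319  0.152 ]
0.16 16 [ 0.5098 -0.0331  0.1621]
0.175 0 
top foot disc [256 182  23  23 405] circle (0.5248362421989441, -0.011463363654911518) 0.027425000444054604 z 0.20302953046064198 slope [0.0323 0.0082] ray@.203 [ 0.5236 -0.0117  0.203 ]
```

```bash
python3 - <<'E'
from h import *
np.set_printoptions(precision=4,suppress=True)
A=np.radians(35); PG=np.array([.5265,-.0083,0]); b=np.pi
at=lambda z: place(A,-1,b,PG+[0,0,z])[0]
move_l(at(.203),feed=.05)
h1=move_l(at(.109),feed=.08,until_force=6); s=sense(); print(h1,s["position"]-at(.109),s["wrist_force"])
if not h1:
    f0=np.array(s["wrist_force"]); h2=move_l(at(.0985),feed=.015,until_force=2.5); s=sense()
    print(h2,"foot z est",.103+(s["position"]-at(.103))[2],s["wrist_force"]-f0,s["time_s"])
p,d=camera("side"); cv2.imwrite("pics/crop5.png",cv2.resize(p[120:260,220:380,::-1],(640,560)))
E
```

```text
False [ 0.0003 -0.      0.0004] [ 0.3307 -1.1731 -0.1017]
True foot z est 0.10426565845304259 [-0.4358 -0.2839  4.0924] 33.825
```

View pics/crop5.png

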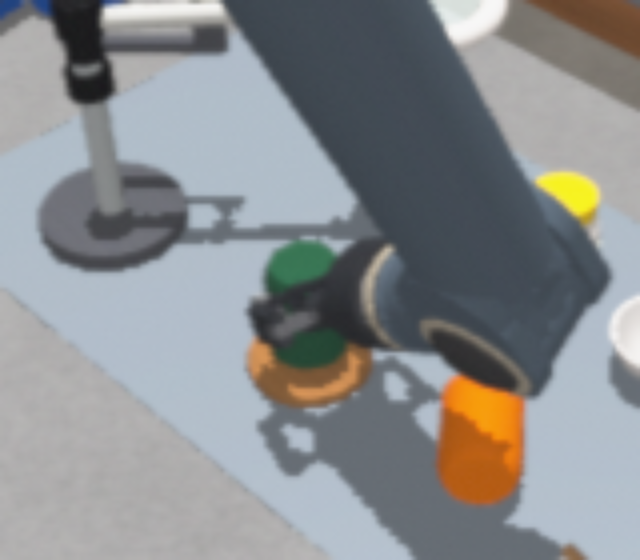

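The cup is over the peg (300,300), and contact at foot height ≈0.104 m agrees with seating. Release, withdraw and verify.

```bash
python3 - <<'E'
from h import *
np.set_printoptions(precision=4,suppress=True)
command_gripper(.064,20); sleep(.2); command_gripper(.085)
s=sense(); R=np.array(s["tcp_rot"]); P=np.array(s["position"]); print(s["wrist_force"])
print(move_l(P-.13*R[:,2],feed=.1)); Q=np.array(sense()["position"]); 
for dz,dy in ((.2,-.08),(.12,-.05),(.1,0)):
    try: move_l(Q+[-.02,dy,dz],feed=.2); break
    except Unreachable: print("no")
sleep(.3)
for n in ("side","top"):
    p,d=camera(n); np.savez(f"pics/{n}6.npz",p=p,d=d); W=cloud(n,d); q=p.astype(int)
    g=(q[...,1]>q[...,0]*1.3)&(q[...,1]>q[...,2]*1.08)&(abs(W[...,0]-.52)<.08)&(abs(W[...,1])<.08)&(W[...,2]>.096)
    for m,st,c in blobs(g,30):
        w=W[m]; cc,r=cv2.minEnclosingCircle(w[:,:2].astype(np.float32)); a=np.linalg.lstsq(np.c_[w[:,:2]-w[:,:2].mean(0),np.ones(len(w))],w[:,2],rcond=None)[0]
        print(n,st,cc,r,"z",np.median(w[:,2]),"slope",a[:2])
    L=(W[...,2]>.185)&(W[...,2]<.225)&(W[...,1]<.35)&(W[...,1]>-.05)&(W[...,0]>.5)&(W[...,0]<.85)&(p.max(2)>130)
    for m,st,c in blobs(L,100):
        w=W[m]; far=w[np.linalg.norm(w[:,:2]-HG,axis=1)>.2]; cc,r=cv2.minEnclosingCircle(far[:,:2].astype(np.float32)); print(n,"lens",cc,r)
a=[cv2.resize(np.load(f"pics/{n}6.npz")["p"][r[1]:r[1]+180,r[0]:r[0]+240,::-1],(720,540))for n,r in(("side",(200,90)),("top",(140,80)))]
cv2.imwrite("pics/cmp6.png",cv2.resize(np.hstack(a),(800,300)))
print(sense()["time_s"],sense()["wrist_force"])
E
```

```text
[ 0.1425 -0.2348  0.8815]
False
side [287 180  18  15 198] (0.5243762731552124, -0.010285618714988232) 0.029012667015194893 z 0.10214924096643097 slope [0.0451 0.0573]
side lens (0.712824821472168, 0.061643026769161224) 0.06327243894338608
top [262 188  21  20 313] (0.5243022441864014, -0.010624134913086891) 0.026488149538636208 z 0.1035373047340884 slope [0.0293 0.012 ]
top lens (0.7192776799201965, 0.061065446585416794) 0.06490152329206467
37.725 [ 0.0598 -0.3173  0.3912]
```

View pics/cmp6.png

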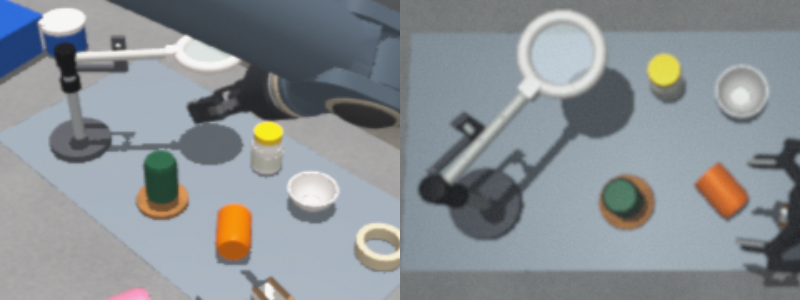

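The cup stands upright and mouth down on the peg (side crop 161,175; top crop 622,196), foot at 0.1035 m. The lamp has not moved, and the jar and bowl are where they were.

```bash
python3 -c "
from rig import *
print(finish_job())"
```

```text
the job is handed in; nothing more can be done
None
```

The job is handed in at about 38 s: the lamp arm was pushed until its buffer went solid (about 19 N), and the cup hangs upside down on the peg with its foot measured at 103.5 mm; the jar, tape and bowl were not touched.

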